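Sort two studs by thread pitch on notched gauges

TASK

Sort the two steel studs by thread pitch: lay each one lengthwise in the notched gauge that has its spacing, centred, with the smooth shank over the gauge's open gap and all its ridges sunk fully into the notches. Leave both lying there released, and leave the tape roll and the round hygrometer where they are.

Things in the scene. Friction and masses are not known exactly. Their poses are not given: they have to be found in the camera images.
- coarse_stud: plain steel double-ended stud, 142 mm long, lying on its side, 0.2 to 0.4 kg. Smooth shank 24 mm thick, 34 mm long in the middle (grip here); both ends carry ring-shaped thread ridges 26 mm across on a 17 mm core: 3 an end, 20 mm apart (24, 44, 64 mm from the middle), 6 mm wide. Origin at its centre on the axis (13 mm above the bench at the start); x along the stud. Its ends are alike; it can roll.
- fine_stud: plain steel double-ended stud, 142 mm long, lying on its side, 0.2 to 0.4 kg. Smooth shank 24 mm thick, 34 mm long in the middle (grip here); both ends carry ring-shaped thread ridges 26 mm across on a 17 mm core: 4 an end, 12 mm apart (22, 34, 46, 58 mm from the middle), 4 mm wide. Origin at its centre on the axis (13 mm above the bench at the start); x along the stud. Its ends are alike; it can roll.
- coarse_gauge: fixed coarse-pitch gauge, origin under its centre, x along it, z up, ends alike: grey base 168 x 60 x 8 mm; pairs of upright dark steel plates (4 mm thick, 23 mm over both, 15 mm between) either side of a 38 mm middle gap that is open to the base. Notch floors 44 mm, tips of the bright teeth 49 mm above the bench; 2 teeth a side, 8 mm wide, 34 and 54 mm from the middle
- fine_gauge: fixed fine-pitch gauge, origin under its centre, x along it, z up, ends alike: grey base 168 x 60 x 8 mm; pairs of upright dark steel plates (4 mm thick, 23 mm over both, 15 mm between) either side of a 38 mm middle gap that is open to the base. Notch floors 44 mm, tips of the bright teeth 49 mm above the bench; 3 teeth a side, 4 mm wide, 28, 40 and 52 mm from the middle
- coarse_gauge_seat (a point): centre of the coarse stud when fully seated in the coarse gauge: 54.6 mm above the bench, over the gauge's middle; x along the gauge. The stud lies in the cradle of the plates, ridges between the teeth, with about 3 mm of play lengthwise each way; a wrong or shifted one rides 3 to 5 mm higher on the teeth
- fine_gauge_seat (a point): centre of the fine stud when fully seated in the fine gauge: 54.6 mm above the bench, over the gauge's middle; x along the gauge. The stud lies in the cradle of the plates, ridges between the teeth, with about 2 mm of play lengthwise each way; a wrong or shifted one rides 3 to 5 mm higher on the teeth
- electric_tape: a bystander: black roll of tape lying flat between the gauges, 62 mm across, 19 mm high; origin at the centre of its underside
- hygrometer: a bystander: round black dial hygrometer lying flat between the gauges, 60 mm across, 16 mm high; origin at the centre of its underside

How it is judged:
At the end, for the whole second after the job is handed in: Each stud lies at rest in the gauge of its own pitch, fully down in the notches: its centre within 6 mm lengthwise, 4 mm sideways, and no more than 2 mm above or 3 mm below the gauge's seat point, its axis within 0.06 rad of the gauge's (x of coarse_stud in the frame of coarse_gauge_seat between -0.006 and 0.006 m and y of coarse_stud in the frame of coarse_gauge_seat between -0.004 and 0.004 m and z of coarse_stud in the frame of coarse_gauge_seat between -0.003 and 0.002 m and angle between the x axis of coarse_stud and the x axis of coarse_gauge_seat, either way round below 0.06 rad and linear speed of each of coarse_stud, fine_stud below 0.02 m/s and x of fine_stud in the frame of fine_gauge_seat between -0.006 and 0.006 m and y of fine_stud in the frame of fine_gauge_seat between -0.004 and 0.004 m and z of fine_stud in the frame of fine_gauge_seat between -0.003 and 0.002 m and angle between the x axis of fine_stud and the x axis of fine_gauge_seat, either way round below 0.06 rad); the robot touches nothing.
It fails at once if the electric tape is moved from its place (distance of electric_tape from where it was at the start of the episode above 0.03 m).
It fails at once if the hygrometer is moved from its place (distance of hygrometer from where it was at the start of the episode above 0.03 m).
It also fails if it takes over 69 s, if anything falls off the work surface, if the arm or the gripper's body presses on something with over 40 N, if the wrist force passes 120 N, or if a joint passes its speed limit or range.

ROBOT

A 6-joint arm with a two-finger parallel gripper is mounted at the origin on a cart in front of the work surface, level with it; the furniture and walls round the work are solid. World frame = base frame: x ahead of the robot, y to its left, z up, the work surface at z = 0. Lengths are in m, angles in rad, forces in N, time in s.
With the tool pointing down it reaches from about 0.425 to 0.95 m from the base axis. Payload 14.7 kg.
Tool frame: the origin (TCP) lies midway between the tips of the shut fingers; the grasp point (between the pads) lies 19 mm behind it; z points along the fingers, y is the direction in which the jaws open and shut (so a half turn about z gives the same grasp; the last joint's range is limited). The gripper opens to 85 mm and grips with 20 to 120 N. Pads are 22 mm wide; open, the fingers measure 114 mm over their backs; the gripper's body (76 mm by 85 mm) begins 54 mm behind the grasp point. The pads swing forward as they close: fully open they stand 13 mm farther back than shut.
Start: joints at [1.248, 0.48, 1.596, -0, 1.065, -0.047], TCP at [0.177, 0.625, 0.231] pointing down, gripper open.
Joint ranges: [-2.75, 2.75], [-0.82, 2.05], [0.23, 2.67], [-1.56, 4.7], [0.09, 2.69], [-2.92, 2.92]. Speed limits (rad/s): [1.89, 1.89, 2.39, 3.01, 3.01, 3.01].

INTERFACE

Orientations are given as a rotation vector (axis times angle).
In Python, from plant import robot gives the robot as it stands.
- The arm moves only by the tool play_rows, never from a script. Its argument "moves" is one flat list of numbers, 7 for each row, row after row: the shift along the tool's x, y, z in m, then the turn, a rotation vector about the tool's x, y, z in degrees, then the gripper command: -1 is fully open, 1 is shut, values between are in proportion. A call has exactly 5 rows; each row is the pose to reach, as a shift and turn from the pose measured when the call began, along the tool's axes at that moment; what a row does not reach only later rows make up. A row lasts 1/8 s, in which the tool goes at most 62.5 mm and 10.7 degrees, less where a joint would pass 70% of its speed; a pose out of reach is approached as far as the arm can. A call with a gripper value outside its range is refused whole. The fingers move at their own pace and stop on an object; "squeeze" is the grip in N (left out, the last holds). Time passes only in rows, so rows that repeat a pose let the fingers close, or fill a call up. It gives the time, the measured TCP pose, the force and the opening at its end, in the units of the state.
- robot.get_obs(): the state, without advancing time (a new reading comes with each control period).
- robot.camera(name): name is "scene" or "top" or "wrist"; returns a dict with "img" (384x512x3 uint8, red, green, blue), "vertical_fov" (degrees; the focal length in pixels is half the picture's height over the tangent of half this angle, whatever the lens; pixels are square), "cx", "cy" (the principal point, pixels), "rvec" (rotation vector, rad) and "tvec" (3), from world to camera coordinates, as OpenCV has them; the wrist camera has in their place "tool_from_camera" (4x4, takes a point from camera to tool coordinates, whose origin is the TCP and whose axes are the flange's). Camera axes: x right, y down, z forward; pixel columns grow to the right and rows downward; lengths in m; the calibration is good to about 2 mm. The wrist camera is an equidistant fisheye: a pixel r from the principal point sees the ray r / f radians off the axis. A picture is of the moment at which its call begins: read the wrist's pose just before it. There is no depth.
- robot.finish_job(): hands the job in, once; it reports no verdict.
The state is a dict: "clock": time; "joint_pos": joint angles; "dq": joint speeds; "joint_torque": joint torques, N m; "position": TCP position; "tcp_rot": TCP orientation; "wrist_force": force on the tool from outside, world axes, zero at the start; "torque": the same for the moment, N m; "finger_gap": opening from 0.0 (shut) to 1.0 (fully open).
Only numpy, scipy, OpenCV 4.12 (cv2) and the standard library are available. Lean on these libraries where they do the work, as an engineer would, in place of code of your own. Each camera call takes 0.05 s, during which the arm holds its last target.

## Working session

There is one attempt and no reset: what is moved stays moved. The work goes in short steps, Python scripts to look and compute and a tool call to move; the robot and the scene stay as the last step left them, time stands still between calls to the robot, and variables do not carry over. Pictures are saved under pics/ and viewed, and the job is handed in when it is done.

Besides the shell and the picture viewer there is one more tool, called after ">>>" as a command line: name --argument value ..., lists and objects as JSON in quotes. play_rows: Moves the arm, as the interface text tells. Its arguments: {"type":"object","properties":{"moves":{"type":"array","items":{"type":"number"}},"squeeze":{"type":"number"}},"required":["moves"]}

```bash
ls; mkdir -p pics
cat > h.py <<'E'
import numpy as np, cv2, json
from scipy.spatial.transform import Rotation as R
from plant import robot
def K(c):
    f=c["img"].shape[0]/2/np.tan(np.radians(c["vertical_fov"])/2); return f,c["cx"],c["cy"]
def ray(c,u,v):
    f,cx,cy=K(c); Rm=cv2.Rodrigues(np.array(c["rvec"],float))[0]; t=np.array(c["tvec"],float).ravel()
    d=Rm.T@np.array([(u-cx)/f,(v-cy)/f,1]); return -Rm.T@t,d
def onplane(c,u,v,z):
    o,d=ray(c,u,v); return o+d*(z-o[2])/d[2]
def save(c,n,s=1.5):
    im=cv2.cvtColor(c["img"],cv2.COLOR_RGB2BGR); cv2.imwrite(n,cv2.resize(im,None,fx=s,fy=s,interpolation=cv2.INTER_CUBIC))
E
python3 - <<'E'
from h import *
import pickle
o=robot.get_obs(); print(o)
for n in("scene","top","wrist"):
    c=robot.camera(n); save(c,f"pics/{n}0.png"); pickle.dump(c,open(n+"0.pkl","wb")); print(n,{k:v for k,v in c.items() if k!="img"})
E
```

```text
pics
{'clock': 0.0, 'joint_pos': array([ 1.24841018e+00,  4.80825461e-01,  1.59685575e+00,  4.37296032e-05,
        1.06510668e+00, -4.66031127e-02]), 'dq': array([ 3.90667047e-04,  5.34881613e-04,  3.19070263e-05,  1.30779121e-04,
        4.19782867e-05, -1.08792561e-03]), 'joint_torque': array([-3.24609238e-03, -9.50632453e+01, -4.30187595e+01, -9.09643859e-05,
        1.16792906e-02,  2.40606596e-06]), 'position': array([0.17683523, 0.62506343, 0.23068328]), 'tcp_rot': array([-4.31825087e-01, -3.11151318e+00,  1.83444061e-03]), 'wrist_force': array([ 0.55075135, -0.4782408 ,  0.75555347]), 'torque': array([ 0.0089402 ,  0.02835217, -0.04566352]), 'finger_gap': 1.0000825335980232}
scene {'vertical_fov': 52.73888002476952, 'cx': 252.44657128450902, 'cy': 188.01897278777778, 'rvec': array([ 1.89469492, -0.65163425,  0.42851129]), 'tvec': array([-0.42320193,  0.21090247,  0.71280504])}
top {'vertical_fov': 54.84324320518293, 'cx': 256.5177399787862, 'cy': 195.897157729657, 'rvec': array([ 2.16385954, -2.22497721,  0.06292556]), 'tvec': array([-0.00241069,  0.53988427,  0.99471201])}
wrist {'vertical_fov': 65.70646984690485, 'cx': 255.6441804244772, 'cy': 188.99789929713987, 'tool_from_camera': array([[ 5.07732243e-04, -9.52777911e-01, -3.03667572e-01,
         7.70749525e-02],
       [ 9.99999871e-01,  4.89737722e-04,  1.35414174e-04,
        -1.16058495e-03],
       [ 1.96978310e-05, -3.03667602e-01,  9.52778037e-01,
        -1.42337498e-01],
       [ 0.00000000e+00,  0.00000000e+00,  0.00000000e+00,
         1.00000000e+00]])}
```

View pics/top0.png

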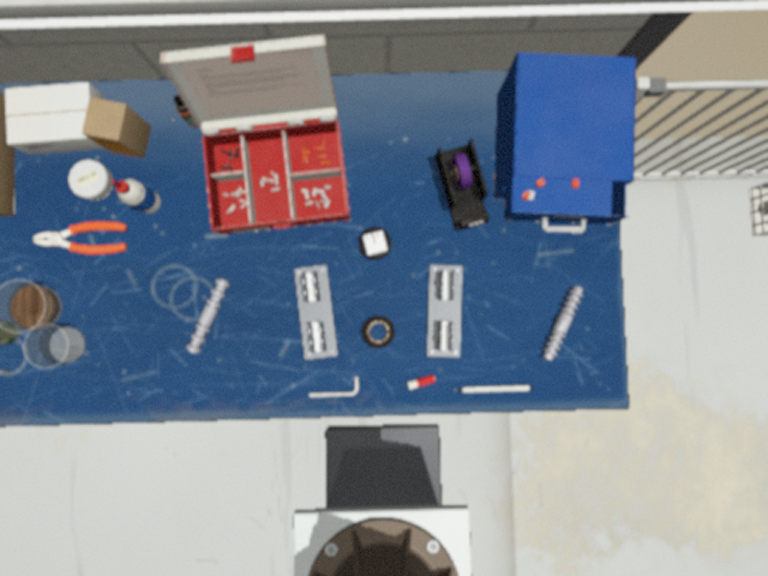

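View pics/scene0.png

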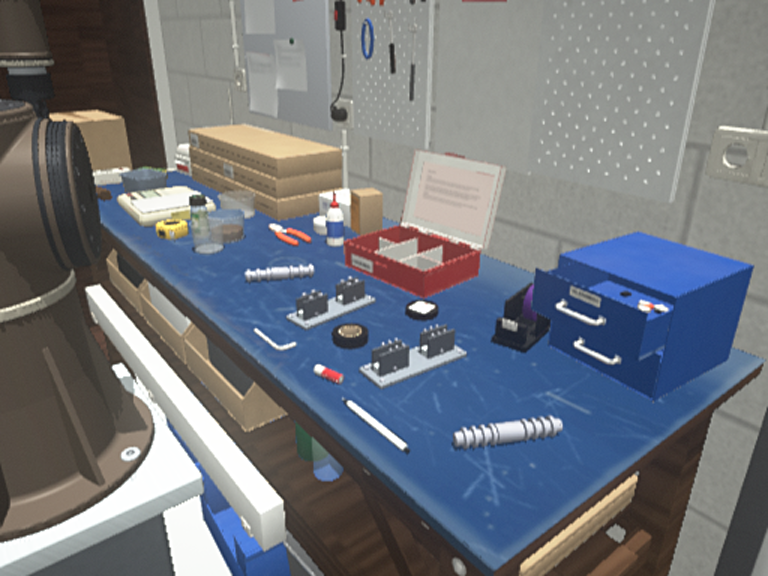

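View pics/wrist0.png

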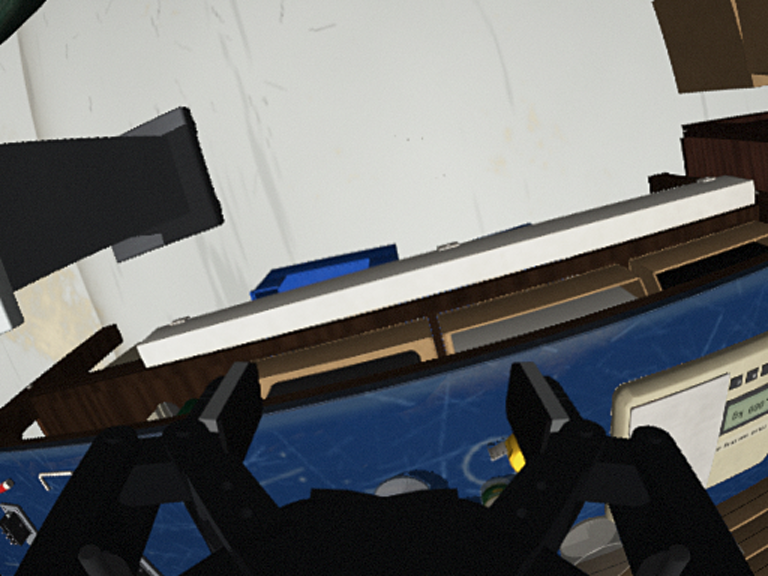

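Run:
```python
from h import *
import pickle
s=pickle.load(open("scene0.pkl","rb"));t=pickle.load(open("top0.pkl","rb"))
def crop(c,x0,y0,x1,y1,f): return cv2.resize(cv2.cvtColor(c["img"][y0:y1,x0:x1],cv2.COLOR_RGB2BGR),None,fx=f,fy=f,interpolation=cv2.INTER_CUBIC)
a=crop(s,150,160,250,235,4);b=crop(s,235,210,335,285,4);d=crop(s,290,260,390,335,4)
cv2.imwrite("pics/c1.png",np.vstack([np.hstack([a,b]),np.hstack([d,crop(s,190,180,290,255,4)])]))
cv2.imwrite("pics/c2.png",crop(t,110,165,410,250,2.6))
```

```text
(no output)
```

View pics/c1.png

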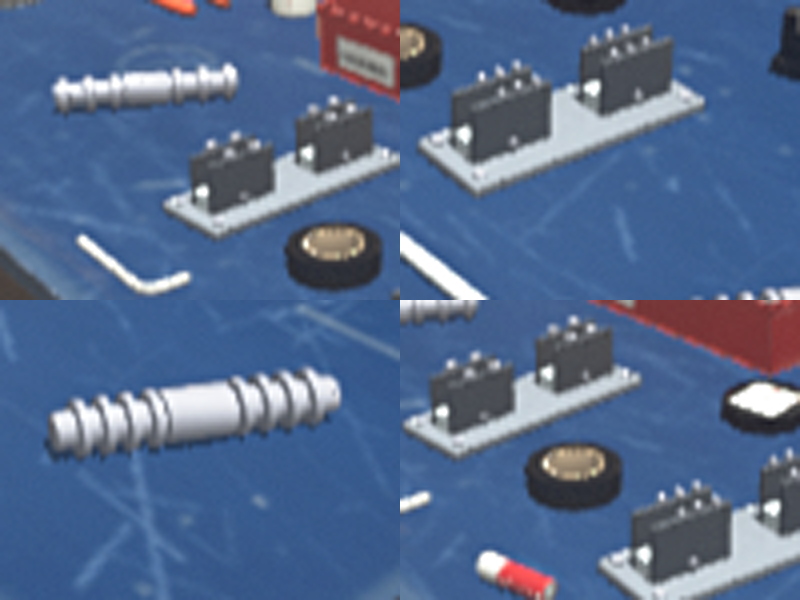

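View pics/c2.png

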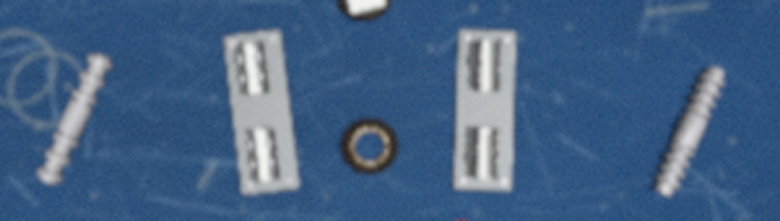

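The left stud has 3 rings an end (coarse) and the right one has 4 (fine). The left gauge has 2 teeth a side (coarse) and the right one has 3 (fine).

```bash
cat > meas.py <<'E'
from h import *
def blobs(c,roi,thr=(60,)):
    x0,y0,x1,y1=roi
    im=c["img"].astype(int); sat=im.max(2)-im.min(2)
    m=((im[...,0]>110)).astype(np.uint8)
    m[:, :x0]=0;m[:,x1:]=0;m[:y0]=0;m[y1:]=0
    m=cv2.morphologyEx(m,cv2.MORPH_CLOSE,np.ones((5,5)))
    cs,_=cv2.findContours(m,cv2.RETR_EXTERNAL,cv2.CHAIN_APPROX_NONE)
    return max(cs,key=cv2.contourArea)
def rect(c,roi,z):
    k=blobs(c,roi)
    p=np.array([onplane(c,u,v,z)[:2] for u,v in k[:,0]])
    (cx,cy),(w,h),a=cv2.minAreaRect((p*1000).astype(np.float32))
    if w<h: w,h,a=h,w,a+90
    return np.array([cx,cy]),w,h,(a+90)%180-90
E
python3 - <<'E'
from meas import *
import pickle
t=pickle.load(open("top0.pkl","rb"));s=pickle.load(open("scene0.pkl","rb"))
for n,r,z in [("cstud",(120,180,160,240),.013),("cg",(190,172,230,245),.008),("fg",(280,172,312,245),.008),("fstud",(358,185,395,245),.013)]:
    print(n,rect(t,r,z))
for n,r,z in [("cstud",(160,172,212,192),.013),("fstud",(296,272,380,302),.013)]: print(n,rect(s,r,z))
E
```

```text
cstud (array([509.08355713, 306.48968506]), 145.37673950195312, 24.516464233398438, -24.680076599121094)
cg (array([511.30938721, 110.93019867]), 169.38369750976562, 62.992462158203125, 5.820398330688477)
fg (array([ 507.00704956, -125.2975769 ]), 169.6344757080078, 62.94097137451172, -3.7472686767578125)
fstud (array([ 478.64468384, -340.44683838]), 146.14813232421875, 23.102581024169922, -26.144367218017578)
cstud (array([514.15100098, 309.83178711]), 144.76661682128906, 61.39213943481445, -24.059280395507812)
fstud (array([ 482.96066284, -338.13842773]), 147.2659149169922, 36.663204193115234, -25.450439453125)
```

```bash
cat > go.py <<'E'
from h import *
def delta(o,p,ang):
    Rc=R.from_rotvec(o["tcp_rot"]).as_matrix()
    a=np.radians(ang); x=np.array([np.cos(a),np.sin(a),0]); z=np.array([0,0,-1.]); y=np.cross(z,x)
    Rt=np.stack([x,y,z],1)
    d=Rc.T@(np.array(p)-o["position"]); r=R.from_matrix(Rc.T@Rt).as_rotvec(degrees=True)
    return np.round(d*1000,1),np.round(r,2)
def show(p,ang):
    o=robot.get_obs(); d,r=delta(o,p,ang); 
    xa=R.from_rotvec(o["tcp_rot"]).as_matrix()[:,0]
    print("clk",round(o["clock"],2),"pos",np.round(o["position"]*1000,1),"ang",round(np.degrees(np.arctan2(xa[1],xa[0])),2),"F",np.round(o["wrist_force"],1),"gap",round(o["finger_gap"],3)); print("d",d,"r",r)
E
python3 -c "
from go import *
show([.511,.308,.12],155.5)"
```

```text
clk 0.15 pos [176.8 625.1 230.8] ang 164.2 F [-0.8 -0.3 -0.8] gap 1.005
d [-407.9 -214.   111. ] r [-0.06  0.    8.7 ]
```

>>> play_rows --moves '[-0.05,-0.026,0,0,0,2,-1,-0.1,-0.053,0,0,0,4,-1,-0.15,-0.08,0,0,0,6,-1,-0.2,-0.106,0,0,0,8,-1,-0.25,-0.132,0,0,0,8.7,-1]'

```text
clock: 0.78
position: [0.3825, 0.4286, 0.2309]
tcp_rot: [-0.668, -3.07, 0.002]
wrist_force: [0.3, 0.7, 0.5]
finger_gap: 0.999
```

```bash
python3 -c "
from go import *
show([.511,.308,.14],155.5)"
```

```text
clk 0.78 pos [382.5 428.6 230.9] ang 155.46 F [0.3 0.7 0.5] gap 0.999
d [-166.9  -56.3   90.9] r [-0.06  0.   -0.04]
```

>>> play_rows --moves '[-0.055,-0.019,0.01,0,0,0,-1,-0.11,-0.037,0.03,0,0,0,-1,-0.15,-0.05,0.06,0,0,0,-1,-0.167,-0.056,0.091,0,0,0,-1,-0.167,-0.056,0.091,0,0,0,-1]'

```text
clock: 1.4
position: [0.5106, 0.3065, 0.1377]
tcp_rot: [-0.67, -3.066, 0.006]
wrist_force: [-0.3, 0.9, 0.4]
finger_gap: 1.0
```

```bash
python3 -c "
from go import *
import pickle
show([.511,.308,.14],155.5)
o=robot.get_obs();c=robot.camera('wrist');c['obs']=o;pickle.dump(c,open('w1.pkl','wb'));save(c,'pics/w1.png')"
```

```text
clk 1.4 pos [510.6 306.5 137.7] ang 155.34 F [-0.3  0.9  0.4] gap 1.0
d [ 0.3  1.5 -2.3] r [-0.25 -0.14 -0.16]
```

View pics/w1.png

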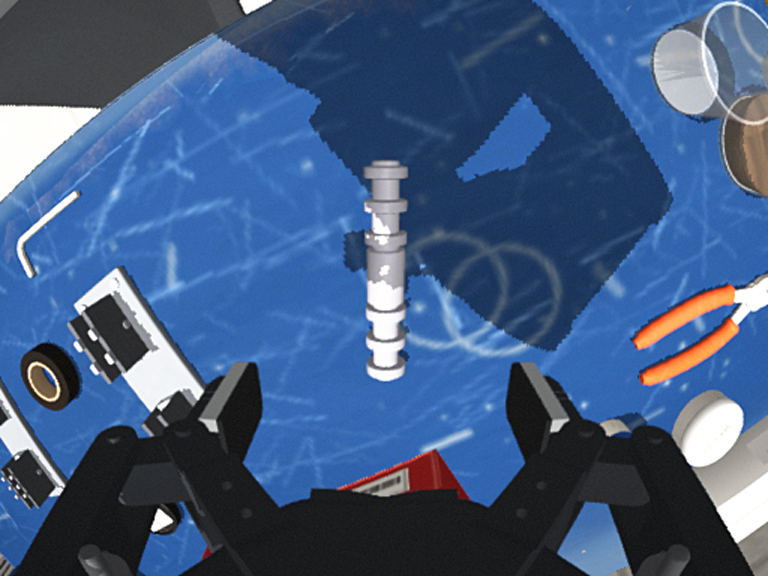

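```bash
cat >> h.py <<'E'
def wpts(c,uv,z):
    """wrist pixels -> world points on plane z"""
    f,cx,cy=K(c);o=c["obs"];T=np.array(c["tool_from_camera"])
    uv=np.atleast_2d(np.array(uv,float)); q=uv-[cx,cy]; r=np.hypot(*q.T); th=r/f
    d=np.c_[np.sin(th)[:,None]*q/np.maximum(r,1e-9)[:,None],np.cos(th)]
    Rc=R.from_rotvec(o["tcp_rot"]).as_matrix()@T[:3,:3]
    org=o["position"]+R.from_rotvec(o["tcp_rot"]).as_matrix()@T[:3,3]
    dw=d@Rc.T
    return org+dw*((z-org[2])/dw[:,2])[:,None]
def wmask(c,roi,thr=60,lo=90):
    x0,y0,x1,y1=roi; im=c["img"].astype(int)
    m=((im.max(2)-im.min(2)<thr)&(im.max(2)>lo)).astype(np.uint8)
    k=np.zeros_like(m);k[y0:y1,x0:x1]=m[y0:y1,x0:x1]; return k
def prect(p):
    (cx,cy),(w,h),a=cv2.minAreaRect((p[:,:2]*1000).astype(np.float32))
    if w<h: w,h,a=h,w,a+90
    return np.round([cx,cy,w,h,(a+90)%180-90],2)
E
python3 - <<'E'
from h import *
import pickle
c=pickle.load(open("w1.pkl","rb"))
m=wmask(c,(235,100,280,258))
cs,_=cv2.findContours(m,cv2.RETR_EXTERNAL,cv2.CHAIN_APPROX_NONE)
k=max(cs,key=cv2.contourArea)[:,0]; print(k.min(0),k.max(0))
print(prect(wpts(c,k,.013)))
# end faces pixel pts at axis
print(wpts(c,[(386/1.5,160/1.5),(386/1.5,380/1.5)],.013)[:,:2])
E
```

```text
[242 106] [279 253]
[515.29 307.78 146.38  34.05 -24.2 ]
[[0.44805492 0.33508993]
 [0.58097022 0.27441859]]
```

Run:
```python
from h import *
import pickle
c=pickle.load(open("w1.pkl","rb"))
for lo in (90,120):
    m=wmask(c,(240,100,274,258),40,lo)
    m=cv2.morphologyEx(m,cv2.MORPH_OPEN,np.ones((5,5)))
    cs,_=cv2.findContours(m,cv2.RETR_EXTERNAL,cv2.CHAIN_APPROX_NONE)
    k=max(cs,key=cv2.contourArea)[:,0]; print(k.min(0),k.max(0),prect(wpts(c,k,.013)))
x=c["img"][90:270,225:290];cv2.imwrite("pics/w1c.png",cv2.resize(x[...,::-1],None,fx=4,fy=4)[:600])
```

```text
[242 106] [271 253] [513.87 304.55 146.33  25.94 -24.3 ]
[243 134] [270 244] [520.49 301.3  110.43  24.58 -24.49]
```

View pics/w1c.png

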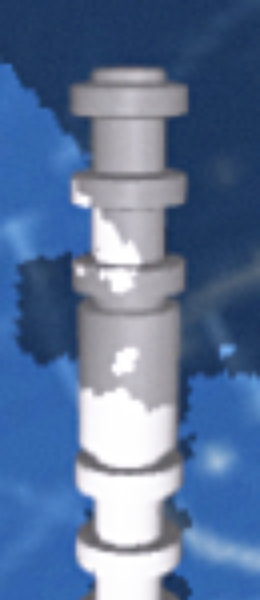

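```bash
python3 - <<'E'
from h import *
import pickle
c=pickle.load(open("w1.pkl","rb"))
p=wpts(c,[(257.3,168),(257.3,202.5)],.013); print(p, p.mean(0), np.linalg.norm(p[1]-p[0]))
# rings' side extremes: (row of ring side centres)
for r in [(115),(137),(158.5),(210),(229)]: print(r,wpts(c,[(257.3,r)],.013)[0])
E
python3 -c "
from go import *
show([.514,.305,.06],155.6)"
```

```text
[[0.49926521 0.31164561 0.013     ]
 [0.53009902 0.29757105 0.013     ]] [0.51468212 0.30460833 0.013     ] 0.03389420232614058
115 [0.45486763 0.3319401  0.013     ]
137 [0.47302151 0.32363757 0.013     ]
158.5 [0.49111002 0.31537081 0.013     ]
210 [0.53712443 0.29436628 0.013     ]
229 [0.55558924 0.28594667 0.013     ]
clk 1.45 pos [510.7 307.7 139.3] ang 155.39 F [ 1.  -0.3  0.3] gap 0.997
d [-4.2 -0.9 79.3] r [-0.15 -0.08 -0.21]
```

>>> play_rows --moves '[-0.0045,-0.001,0.04,0,0,-0.2,-1,-0.0045,-0.001,0.08,0,0,-0.2,-1,-0.0045,-0.001,0.11,0,0,-0.2,-1,-0.0045,-0.001,0.132,0,0,-0.2,-1,-0.0045,-0.001,0.134,0,0,-0.2,-1]'

```text
clock: 2.08
position: [0.5133, 0.3055, 0.0052]
tcp_rot: [-0.662, -3.068, 0.004]
wrist_force: [-1.0, -0.1, 0.3]
finger_gap: 0.998
```

```bash
python3 -c "
from go import *
import pickle
show([.5145,.3047,.005],155.6)
o=robot.get_obs();c=robot.camera('wrist');c['obs']=o;pickle.dump(c,open('w2.pkl','wb'));save(c,'pics/w2.png')
show([.5145,.3047,.005],155.6)"
```

```text
clk 2.08 pos [513.3 305.5   5.2] ang 155.65 F [-1.  -0.1  0.3] gap 0.998
d [-1.4 -0.2  0.2] r [-0.19 -0.11  0.05]
clk 2.12 pos [513.8 305.5   5.8] ang 155.65 F [-0.4 -0.1  0.3] gap 0.995
d [-1.  -0.5  0.8] r [-0.15 -0.08  0.05]
```

View pics/w2.png

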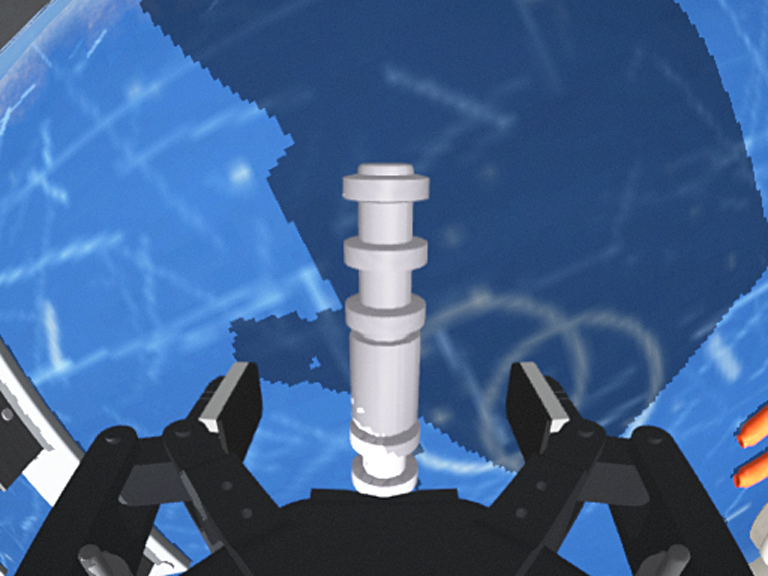

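>>> play_rows --moves '[-0.001,-0.0005,0.001,0,0,0,1,-0.001,-0.0005,0.001,0,0,0,1,-0.001,-0.0005,0.001,0,0,0,1,-0.001,-0.0005,0.001,0,0,0,1,-0.001,-0.0005,0.001,0,0,0,1]' --squeeze 60

```text
clock: 2.75
position: [0.5148, 0.3047, 0.0055]
tcp_rot: [-0.663, -3.069, 0.003]
wrist_force: [-2.2, -1.8, 11.1]
finger_gap: 0.257
```

>>> play_rows --moves '[0,0,0,0,0,0,1,0,0,0,0,0,0,1,0,0,0,0,0,0,1,0,0,0,0,0,0,1,0,0,0,0,0,0,1]'

```text
clock: 3.38
position: [0.5148, 0.3047, 0.0056]
tcp_rot: [-0.663, -3.07, 0.003]
wrist_force: [-1.6, -1.4, 5.2]
finger_gap: 0.258
```

```bash
python3 -c "
from go import *
import pickle
show([.511,.111,.16],185.8)
o=robot.get_obs();c=robot.camera('wrist');c['obs']=o;pickle.dump(c,open('w3.pkl','wb'));save(c,'pics/w3.png')"
```

```text
clk 3.38 pos [514.8 304.7   5.6] ang 155.64 F [-1.6 -1.4  5.2] gap 0.258
d [ -76.3 -178.3 -154.1] r [ -0.1   -0.09 -30.16]
```

View pics/w3.png

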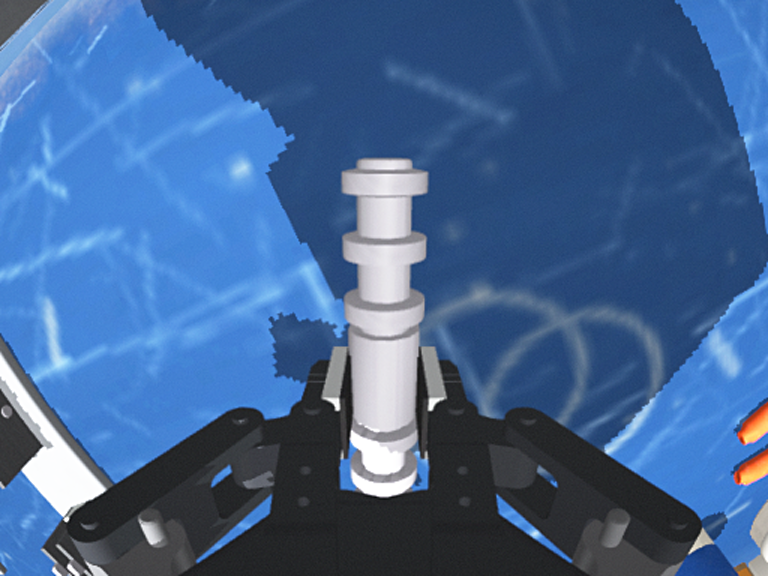

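>>> play_rows --moves '[0,0,-0.03,0,0,0,1,0,0,-0.07,0,0,0,1,0,0,-0.11,0,0,0,1,0,0,-0.145,0,0,0,1,0,0,-0.155,0,0,0,1]'

```text
clock: 4.05
position: [0.5159, 0.3055, 0.1623]
tcp_rot: [0.663, 3.07, 0.0]
wrist_force: [-0.8, -0.4, -3.6]
finger_gap: 0.256
```

>>> play_rows --moves '[-0.015,-0.036,0,0,0,-6,1,-0.03,-0.072,0,0,0,-12,1,-0.045,-0.108,0,0,0,-18,1,-0.061,-0.143,0,0,0,-24,1,-0.076,-0.178,0,0,0,-30,1]'

```text
clock: 4.68
position: [0.511, 0.1106, 0.161]
tcp_rot: [0.16, -3.137, 0.001]
wrist_force: [0.8, 0.3, -3.6]
finger_gap: 0.255
```

```bash
python3 -c "
from go import *
import pickle
show([.511,.111,.16],185.8)
o=robot.get_obs();c=robot.camera('wrist');c['obs']=o;pickle.dump(c,open('w4.pkl','wb'));save(c,'pics/w4.png')
show([.511,.111,.16],185.8)
t=robot.camera('top'); pickle.dump(t,open('t4.pkl','wb'))
"
```

```text
clk 4.67 pos [511.  110.6 161. ] ang -174.15 F [ 0.8  0.3 -3.6] gap 0.255
d [-0.1  0.4  1. ] r [-0.02 -0.05  0.05]
clk 4.72 pos [510.4 107.2 160.9] ang -173.81 F [ 0.  -5.1 -4.6] gap 0.256
d [-1.   3.7  0.9] r [-0.09 -0.11  0.39]
```

View pics/w4.png

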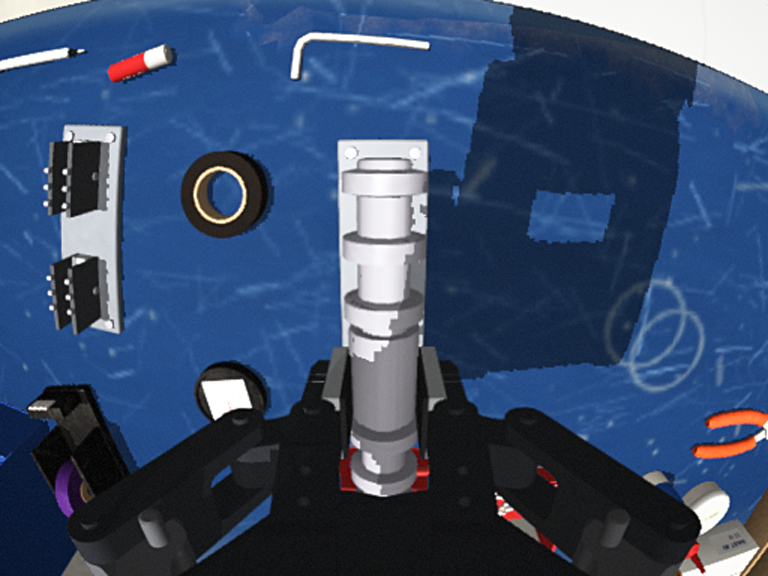

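Run:
```python
from go import *
import pickle
o=robot.get_obs();c=robot.camera('wrist');c['obs']=o;pickle.dump(c,open('w5.pkl','wb'))
show([.511,.111,.16],185.8)
x=c["img"][80:360,210:310];cv2.imwrite("pics/w5c.png",cv2.resize(x[...,::-1],None,fx=5,fy=5,interpolation=cv2.INTER_CUBIC)[:600])
cv2.imwrite("pics/w5d.png",cv2.resize(c["img"][80:230,20:220][...,::-1],None,fx=4,fy=4,interpolation=cv2.INTER_CUBIC))
```

```text
clk 4.83 pos [511.  110.4 161.1] ang -174.47 F [ 0.3 -0.  -4.7] gap 0.253
d [-0.1  0.6  1.1] r [-0.02 -0.07 -0.27]
```

View pics/w5c.png

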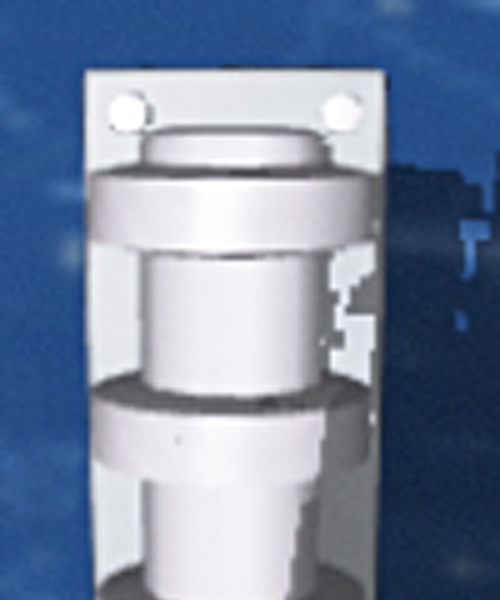

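View pics/w5d.png

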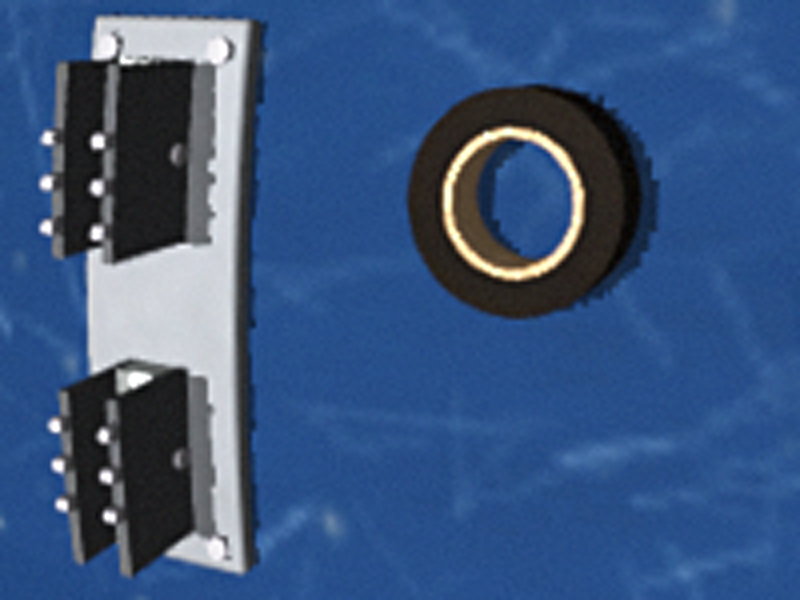

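Run:
```python
from go import *
import pickle
c=pickle.load(open('w5.pkl','rb'))
xa=R.from_rotvec(c["obs"]["tcp_rot"]).as_matrix()[:,0];print(c["obs"]["position"],np.degrees(np.arctan2(xa[1],xa[0])))
p=wpts(c,[(227,94),(287,94.2)],.008);print(p,np.linalg.norm(p[1]-p[0])); m=p.mean(0)
for a in(5.0,5.4,5.8):
  a=np.radians(a); print("cg centre",m+.084*np.array([np.cos(a),np.sin(a),0]))
d=p[1]-p[0];print("end edge ang",np.degrees(np.arctan2(d[1],d[0])))
# left side edge: rows, cols
q=wpts(c,[(227.2,98),(229.3,198),(286.8,98),(285,198)],.008);print(q); 
for i in(0,2):
  d=q[i+1]-q[i];print(np.degrees(np.arctan2(d[1],d[0])))
f=wpts(c,[(44.25,84.3),(81.75,85),(81.5,222.5)],.008);print("fg",f,np.linalg.norm(f[1]-f[0]),np.linalg.norm(f[2]-f[1]));print((f[0]+f[2])/2)
d=f[2]-f[1];print(np.degrees(np.arctan2(d[1],d[0])))
t=pickle.load(open('top0.pkl','rb'))
from meas import *
for n,r in(("cg",(190,172,230,245)),("fg",(280,172,312,245))):
  k=blobs(t,r)[:,0].astype(np.float32); print(n,cv2.boxPoints(cv2.minAreaRect(k)))
```

```text
[0.51061794 0.10894578 0.1609603 ] -174.29835163645015
[[0.43261279 0.07148765 0.008     ]
 [0.42688247 0.13001696 0.008     ]] 0.05880914626524838
cg centre [0.51342799 0.10807339 0.008     ]
cg centre [0.51337484 0.1086574  0.008     ]
cg centre [0.51331761 0.10924103 0.008     ]
end edge ang 95.5917299587648
[[0.43656756 0.07204534 0.008     ]
 [0.53966234 0.08249056 0.008     ]
 [0.4306728  0.13023785 0.008     ]
 [0.53378322 0.14100991 0.008     ]]
5.78527897623566
5.964120007240088
fg [[ 0.42396731 -0.14947094  0.008     ]
 [ 0.42701696 -0.09250036  0.008     ]
 [ 0.59178433 -0.1008818   0.008     ]] 0.057052145337793424 0.1649804086710605
[ 0.50787582 -0.12517637  0.008     ]
-2.91203093305456
cg [[194.69232 178.53847]
 [217.58463 175.67693]
 [225.24615 236.96922]
 [202.35385 239.83076]]
fg [[283.6504  237.48834]
 [285.71143 175.65704]
 [308.71918 176.42398]
 [306.65814 238.25528]]
```

Run:
```python
from go import *
import pickle
c=pickle.load(open('w5.pkl','rb'));o=c["obs"]
Rc=R.from_rotvec(o["tcp_rot"]).as_matrix()
for uv in [(256.8,121.6),(256.8,165.8),(246.0,121.6),(257,121.6)]:
  p=wpts(c,[uv],o["position"][2]+.0074)[0]; print((Rc.T@(p-o["position"]))*1000)
show([.5133,.1093,.080],185.8)
```

```text
[66.47442708 -0.83297831 -7.27864524]
[45.86592075 -0.80621138 -7.31607102]
[66.48224968 -5.7149857  -7.27438191]
[66.47453533 -0.74259848 -7.27872371]
clk 4.83 pos [511.  110.4 161.1] ang -174.47 F [ 0.3 -0.  -4.7] gap 0.253
d [-2.3 -1.2 81.1] r [-0.02 -0.07 -0.27]
```

Run:
```python
from go import *
show([.5145,.110,.066],185.8)
```

```text
clk 4.83 pos [511.  110.4 161.1] ang -174.47 F [ 0.3 -0.  -4.7] gap 0.253
d [-3.6 -0.7 95.1] r [-0.02 -0.07 -0.27]
```

>>> play_rows --moves '[-0.0036,-0.0007,0.03,0,0,-0.1,1,-0.0036,-0.0007,0.06,0,0,-0.3,1,-0.0036,-0.0007,0.085,0,0,-0.3,1,-0.0036,-0.0007,0.095,0,0,-0.3,1,-0.0036,-0.0007,0.095,0,0,-0.3,1]'

```text
clock: 5.45
position: [0.5141, 0.1103, 0.0655]
tcp_rot: [0.16, -3.135, 0.001]
wrist_force: [-0.3, -0.8, -3.8]
finger_gap: 0.252
```

Run:
```python
from go import *
import pickle
robot.camera('top')
o=robot.get_obs();c=robot.camera('wrist');c['obs']=o;pickle.dump(c,open('w6.pkl','wb'));save(c,'pics/w6.png')
show([.5145,.110,.066],185.8)
s=robot.camera('scene');cv2.imwrite("pics/s6.png",cv2.resize(s["img"][150:280,170:320][...,::-1],None,fx=4,fy=4,interpolation=cv2.INTER_CUBIC))
t=robot.camera('top');pickle.dump(t,open('t6.pkl','wb'));pickle.dump(s,open('s6.pkl','wb'));
x=c["img"][80:200,200:320];cv2.imwrite("pics/w6c.png",cv2.resize(x[...,::-1],None,fx=5,fy=5,interpolation=cv2.INTER_CUBIC)[:600])
```

```text
clk 5.55 pos [514.9 110.2  66.7] ang -174.17 F [-0.6 -0.2 -3.2] gap 0.254
d [ 0.4 -0.2  0.7] r [-0.02 -0.03  0.03]
```

View pics/w6.png

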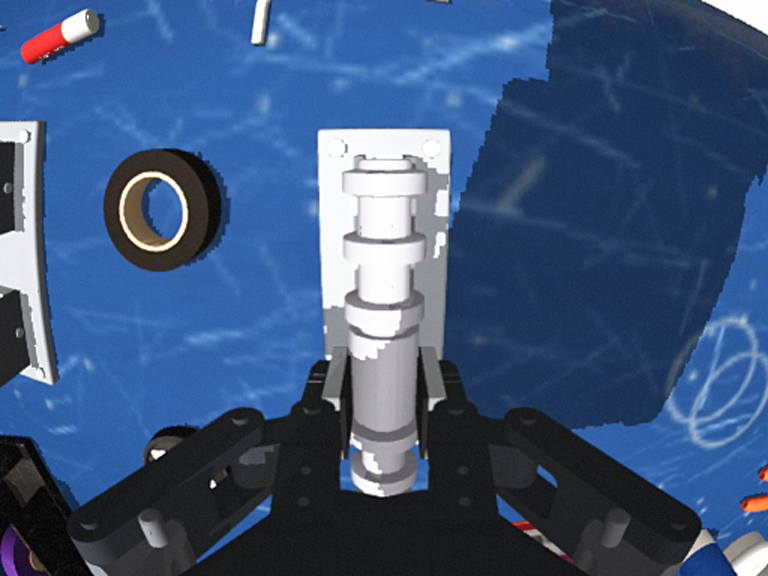

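View pics/s6.png

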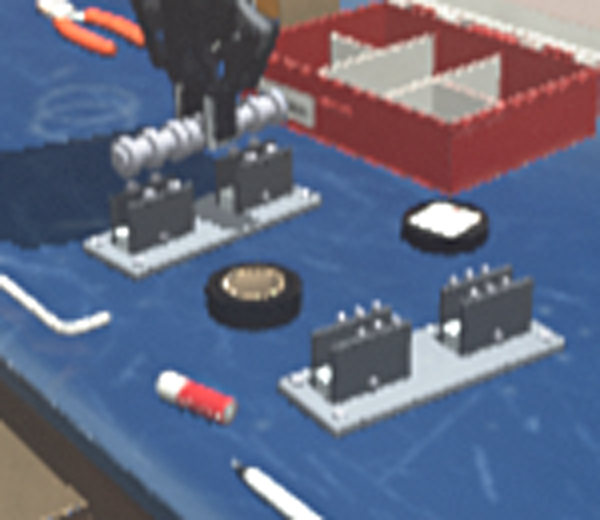

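View pics/w6c.png

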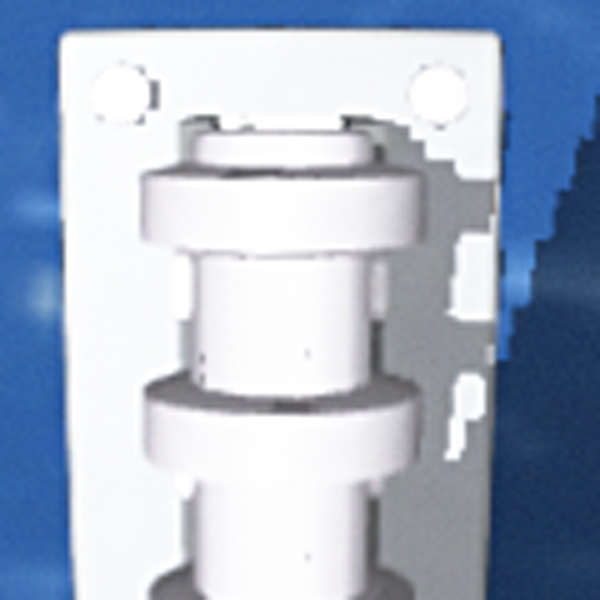

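Run:
```python
from go import *
import pickle
c=pickle.load(open('w6.pkl','rb'));o=c["obs"];print(o["position"])
Rc=R.from_rotvec(o["tcp_rot"]).as_matrix()
T=lambda uv,z: (Rc.T@(wpts(c,[uv],z)[0]-o["position"]))*1000
for uv in [(212.4,86.4),(300,86.4)]: print(T(uv,.008))
for uv in [(256.5,121.8),(256.5,165.6)]: print(T(uv,o["position"][2]+.0074))
# other views of the held stud & end: scene/top
for n in("t6","s6"):
    pass
t=pickle.load(open('t6.pkl','rb'));cv2.imwrite("pics/t6c.png",cv2.resize(t["img"][160:250,170:250][...,::-1],None,fx=6,fy=6,interpolation=cv2.INTER_CUBIC))
```

```text
[0.51458548 0.11026952 0.06622068]
[ 85.35651315 -30.17392827  58.35004392]
[85.41123973 28.22690513 58.33023073]
[66.38818689 -0.96927095 -7.30710101]
[45.96912916 -0.94692793 -7.33558243]
```

View pics/t6c.png

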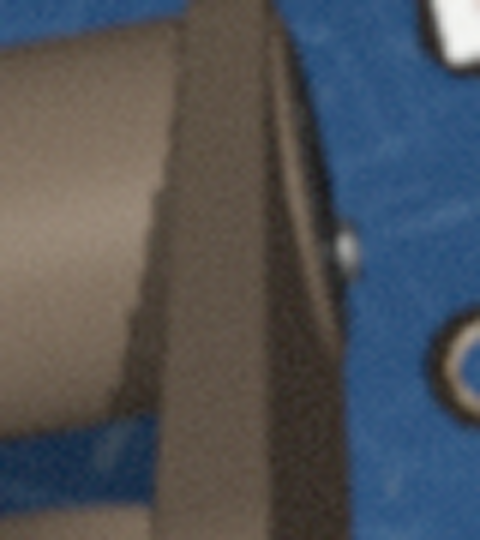

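>>> play_rows --moves '[-0.0006,0,0.004,0,0,0,1,-0.0006,0,0.008,0,0,0,1,-0.0006,0,0.012,0,0,0,1,-0.0006,0,0.0165,0,0,0,1,-0.0006,0,0.0165,0,0,0,1]'

```text
clock: 6.28
position: [0.5154, 0.1101, 0.05]
tcp_rot: [0.16, -3.137, 0.001]
wrist_force: [-0.1, -0.6, -2.6]
finger_gap: 0.258
```

Run:
```python
from go import *
show([.5152,.110,.047],185.8)
s=robot.camera('scene');cv2.imwrite("pics/s7.png",cv2.resize(s["img"][170:230,180:260][...,::-1],None,fx=8,fy=8,interpolation=cv2.INTER_CUBIC))
show([.5152,.110,.047],185.8)
```

```text
clk 6.28 pos [515.4 110.1  50. ] ang -174.17 F [-0.1 -0.6 -2.6] gap 0.258
d [ 0.2 -0.1  3. ] r [-0.02 -0.03  0.03]
clk 6.33 pos [515.6 110.2  50.2] ang -174.18 F [ 0.6 -0.  -3.5] gap 0.256
d [ 0.4 -0.1  3.2] r [-0.02 -0.01  0.02]
```

View pics/s7.png

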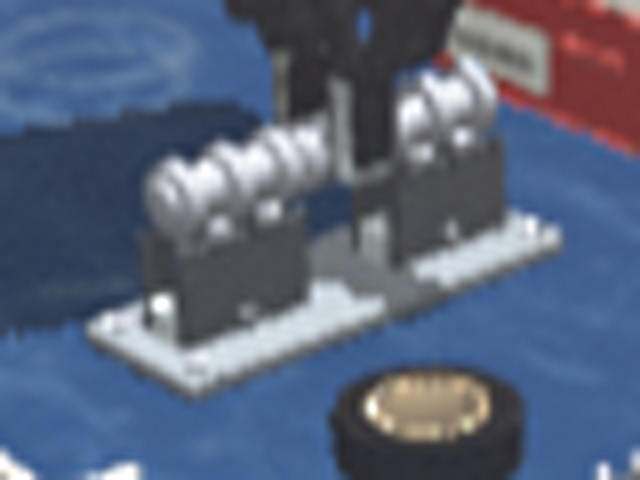

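>>> play_rows --moves '[0,0,0.001,0,0,0,1,0,0,0.002,0,0,0,1,0,0,0.003,0,0,0,1,0,0,0.003,0,0,0,1,0,0,0.003,0,0,0,1]'

```text
clock: 6.95
position: [0.5156, 0.1102, 0.0473]
tcp_rot: [0.159, -3.137, 0.0]
wrist_force: [-0.3, 0.4, -1.5]
finger_gap: 0.252
```

Run:
```python
from go import *
show([.5152,.110,.047],185.8)
```

```text
clk 6.95 pos [515.6 110.2  47.3] ang -174.18 F [-0.3  0.4 -1.5] gap 0.252
d [ 0.4 -0.1  0.3] r [-0.02 -0.01  0.02]
```

>>> play_rows --moves '[0,0,0,0,0,0,0.3,0,0,0,0,0,0,0.2,0,0,0,0,0,0,0,0,0,0,0,0,0,-0.1,0,0,0,0,0,0,-0.1]'

```text
clock: 7.58
position: [0.5156, 0.1102, 0.0473]
tcp_rot: [0.159, -3.137, 0.0]
wrist_force: [-0.4, -0.4, -1.1]
finger_gap: 0.549
```

>>> play_rows --moves '[0,0,-0.01,0,0,0,-0.1,0,0,-0.04,0,0,0,-0.1,0,0,-0.08,0,0,0,-0.2,0,0,-0.12,0,0,0,-0.5,0,0,-0.12,0,0,0,-1]'

```text
clock: 8.2
position: [0.5175, 0.1105, 0.1707]
tcp_rot: [-0.159, 3.132, 0.0]
wrist_force: [0.4, -0.4, -0.5]
finger_gap: 0.938
```

Run:
```python
from go import *
import pickle
show([.482,-.340,.17],153.9)
show([.482,-.340,.17],-26.1)
print(robot.get_obs()["joint_pos"])
s=robot.camera('scene');cv2.imwrite("pics/s8.png",cv2.resize(s["img"][170:230,180:260][...,::-1],None,fx=8,fy=8,interpolation=cv2.INTER_CUBIC))
o=robot.get_obs();c=robot.camera('wrist');c['obs']=o;pickle.dump(c,open('w8.pkl','wb'));save(c,'pics/w8.png')
```

```text
clk 8.2 pos [517.5 110.5 170.7] ang -174.18 F [ 0.4 -0.4 -0.5] gap 0.938
d [ 8.100e+01 -4.446e+02  3.000e-01] r [ 0.09  0.31 31.92]
clk 8.2 pos [517.5 110.5 170.7] ang -174.18 F [ 0.4 -0.4 -0.5] gap 0.938
d [ 8.100e+01 -4.446e+02  3.000e-01] r [-4.1000e-01  1.2000e-01 -1.4808e+02]
[ 1.53282026e-01  3.85207062e-01  1.93986710e+00 -3.79360903e-04
  8.10963102e-01 -1.51879288e+00]
```

View pics/s8.png

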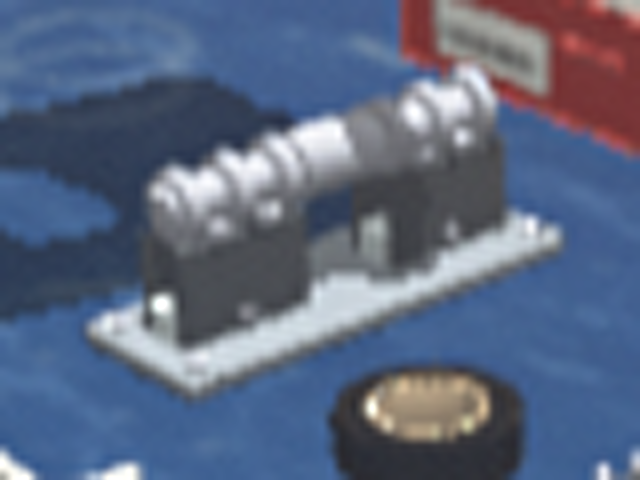

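View pics/w8.png

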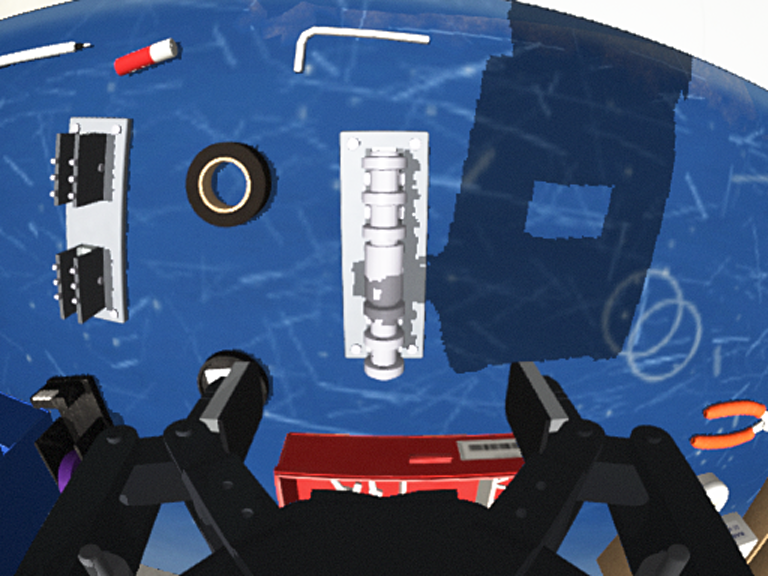

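>>> play_rows --moves '[0.01,-0.055,0,0,0,4,-1,0.02,-0.11,0,0,0,8,-1,0.03,-0.165,0,0,0,12,-1,0.04,-0.22,0,0,0,16,-1,0.05,-0.275,0,0,0,20,-1]'

```text
clock: 8.93
position: [0.4928, -0.1699, 0.1668]
tcp_rot: [-0.391, -3.116, -0.001]
wrist_force: [1.6, -0.0, -1.0]
finger_gap: 1.0
```

Run:
```python
from go import *
show([.482,-.340,.14],153.9)
```

```text
clk 8.93 pos [ 492.8 -169.9  166.8] ang 165.69 F [ 1.6 -0.  -1. ] gap 1.0
d [ -31.6 -167.5   26.7] r [ 0.02 -0.05 11.79]
```

>>> play_rows --moves '[-0.01,-0.052,0,0,0,4,-1,-0.02,-0.104,0.005,0,0,8,-1,-0.03,-0.15,0.015,0,0,11.8,-1,-0.032,-0.167,0.027,0,0,11.8,-1,-0.032,-0.167,0.027,0,0,11.8,-1]'

```text
clock: 9.55
position: [0.4812, -0.3394, 0.1377]
tcp_rot: [-0.71, -3.056, -0.003]
wrist_force: [-0.3, 0.9, -0.2]
finger_gap: 1.002
```

Run:
```python
from go import *
import pickle
robot.camera('top');robot.camera('top')
o=robot.get_obs();c=robot.camera('wrist');c['obs']=o;pickle.dump(c,open('w9.pkl','wb'));save(c,'pics/w9.png')
show([.482,-.340,.14],153.9)
x=c["img"][90:270,225:290];cv2.imwrite("pics/w9c.png",cv2.resize(x[...,::-1],None,fx=3.3,fy=3.3,interpolation=cv2.INTER_CUBIC))
m=wmask(c,(238,95,276,260),40,90)
m=cv2.morphologyEx(m,cv2.MORPH_OPEN,np.ones((5,5)))
cs,_=cv2.findContours(m,cv2.RETR_EXTERNAL,cv2.CHAIN_APPROX_NONE)
k=max(cs,key=cv2.contourArea)[:,0]; print(k.min(0),k.max(0),prect(wpts(c,k,.013)))
```

```text
clk 9.7 pos [ 482.4 -338.3  139.5] ang 153.96 F [-0.3 -0.1 -0.2] gap 1.001
d [-0.4 -1.7 -0.5] r [ 0.04 -0.11  0.06]
[243 157] [266 202] [ 480.69 -339.89   43.98   22.01  -26.06]
```

View pics/w9.png

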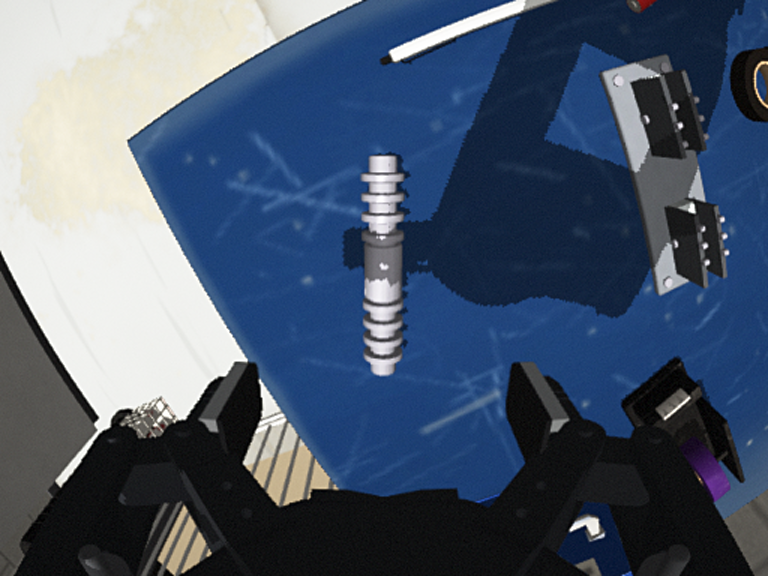

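View pics/w9c.png

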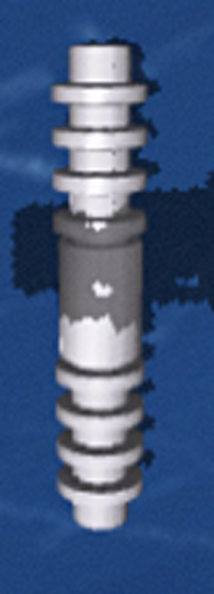

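```bash
python3 - <<'E'
from go import *
import pickle
c=pickle.load(open('w9.pkl','rb'));o=c["obs"];Rc=R.from_rotvec(o["tcp_rot"]).as_matrix()
ys=[93,135,180,226,378,416,453,489]; xs=[98,98,98,99,99.5,100,100,100]
P=wpts(c,[(225+x/3.3,90+y/3.3) for x,y in zip(xs,ys)],.013)
L=np.array([58,46,34,22,-22,-34,-46,-58])/1000
A=np.c_[L,np.ones(8)]; s=np.linalg.lstsq(A,P[:,:2],rcond=None)[0]; print(s, np.degrees(np.arctan2(s[0,1],s[0,0])),np.linalg.norm(s[0]));print((P[:,:2]-A@s)*1000)
E
python3 -c "
from go import *
show([.4815,-.3395,.0055],153.9)"
```

```text
[[-0.92535932  0.44637882]
 [ 0.48236046 -0.3401331 ]] 154.2480674434603 1.027396670971105
[[ 0.23563497 -0.079396  ]
 [-0.45609464  0.18291834]
 [-0.29321328  0.02582226]
 [ 0.41218301 -0.08750939]
 [ 0.34587209 -0.17698499]
 [ 0.12240103  0.02038347]
 [-0.10732115  0.0578157 ]
 [-0.25946204  0.05695062]]
clk 9.7 pos [ 482.4 -338.3  139.5] ang 153.96 F [-0.3 -0.1 -0.2] gap 1.001
d [  0.   -1.6 134. ] r [ 0.04 -0.11  0.06]
```

>>> play_rows --moves '[0,-0.0012,0.04,0,0,-0.1,-1,0,-0.0012,0.08,0,0,-0.1,-1,0,-0.0012,0.11,0,0,-0.1,-1,0,-0.0012,0.132,0,0,-0.1,-1,0,-0.0012,0.134,0,0,-0.1,-1]'

```text
clock: 10.32
position: [0.4813, -0.3375, 0.0047]
tcp_rot: [-0.702, -3.058, -0.003]
wrist_force: [-0.5, 0.4, -0.0]
finger_gap: 0.999
```

```bash
python3 -c "
from go import *
import pickle
o=robot.get_obs();c=robot.camera('wrist');c['obs']=o;pickle.dump(c,open('w10.pkl','wb'));save(c,'pics/w10.png')
show([.482,-.3398,.0055],154.0)"
```

```text
clk 10.38 pos [ 481.7 -338.     5.4] ang 154.14 F [-1.1  0.6 -0.3] gap 1.0
d [-1.  -1.5 -0.1] r [ 0.05 -0.17  0.14]
```

View pics/w10.png

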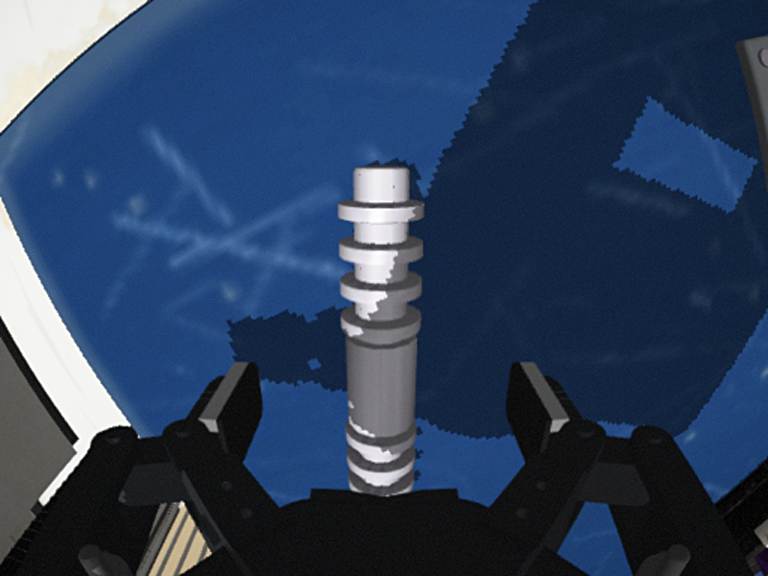

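>>> play_rows --moves '[0,-0.0014,0,0,0,0,0.0,0,-0.0014,0,0,0,0,1,0,-0.0014,0,0,0,0,1,0,-0.0014,0,0,0,0,1,0,-0.0014,0,0,0,0,1]'

```text
clock: 11.0
position: [0.4813, -0.3397, 0.0062]
tcp_rot: [-0.703, -3.06, -0.002]
wrist_force: [-3.2, -0.4, 10.9]
finger_gap: 0.253
```

>>> play_rows --moves '[0,0,0,0,0,0,1,0,0,0,0,0,0,1,0,0,0,0,0,0,1,0,0,0,0,0,0,1,0,0,0,0,0,0,1]'

```text
clock: 11.62
position: [0.4813, -0.3397, 0.0062]
tcp_rot: [-0.703, -3.06, -0.002]
wrist_force: [-2.9, -0.1, 4.2]
finger_gap: 0.255
```

```bash
python3 -c "
from go import *
show([.508,-.126,.16],176.5)"
```

```text
clk 11.62 pos [ 481.3 -339.7    6.2] ang 154.13 F [-2.9 -0.1  4.2] gap 0.255
d [  69.6  204.1 -153.5] r [  0.06  -0.11 -22.37]
```

>>> play_rows --moves '[0,0,-0.03,0,0,0,1,0,0,-0.07,0,0,0,1,0,0,-0.11,0,0,0,1,0,0,-0.145,0,0,0,1,0,0,-0.155,0,0,0,1]'

```text
clock: 12.25
position: [0.4824, -0.3405, 0.1629]
tcp_rot: [0.703, 3.061, -0.0]
wrist_force: [0.5, 0.7, -3.2]
finger_gap: 0.259
```

>>> play_rows --moves '[0.015,0.044,0,0,0,-5,1,0.03,0.09,0,0,0,-10,1,0.047,0.135,0,0,0,-15,1,0.06,0.175,0,0,0,-19,1,0.07,0.204,0,0,0,-22.4,1]'

```text
clock: 12.88
position: [0.5077, -0.1244, 0.1617]
tcp_rot: [-0.09, -3.139, -0.001]
wrist_force: [0.4, -0.2, -1.7]
finger_gap: 0.256
```

Run:
```python
from go import *
import pickle
robot.camera('top');robot.camera('top');robot.camera('top')
o=robot.get_obs();c=robot.camera('wrist');c['obs']=o;pickle.dump(c,open('w11.pkl','wb'));save(c,'pics/w11.png')
show([.509,-.1255,.066],176.5)
x=c["img"][80:200,200:320];cv2.imwrite("pics/w11c.png",cv2.resize(x[...,::-1],None,fx=5,fy=5,interpolation=cv2.INTER_CUBIC)[:600])
```

```text
clk 13.07 pos [ 507.9 -125.7  161.9] ang 176.59 F [ 0.4  0.  -2.2] gap 0.254
d [-1.1  0.3 95.9] r [ 0.   -0.04  0.09]
```

View pics/w11.png

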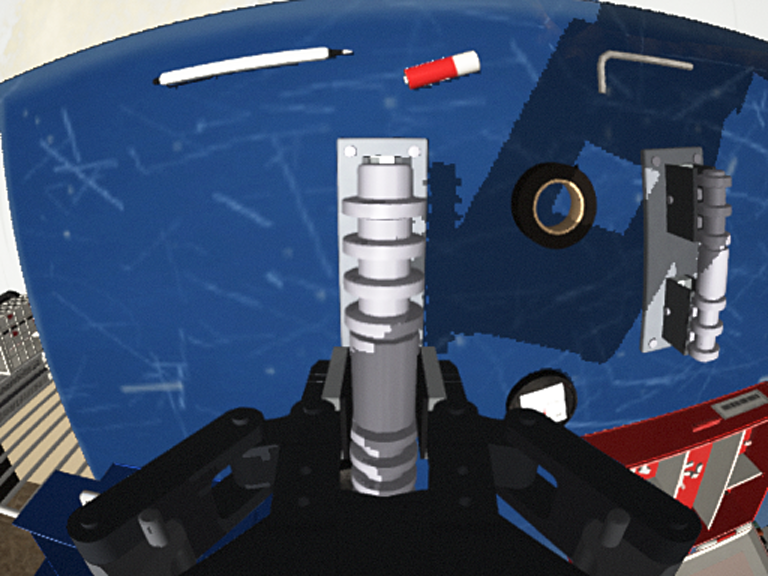

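View pics/w11c.png

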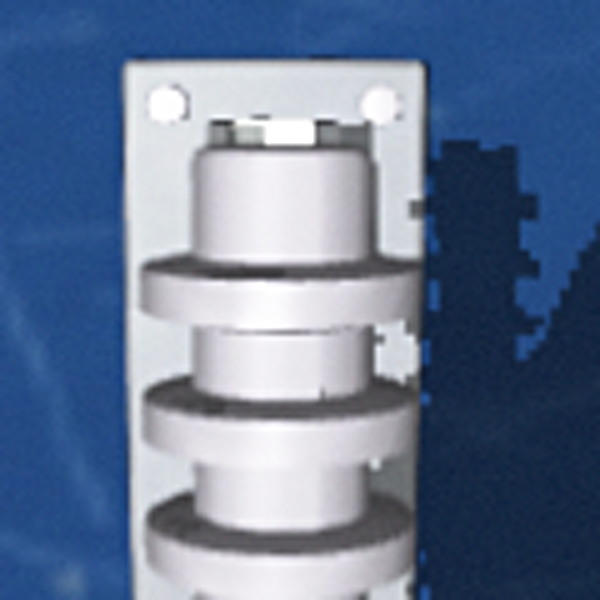

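Run:
```python
from go import *
import pickle
c=pickle.load(open('w11.pkl','rb'));o=c["obs"]
Rc=R.from_rotvec(o["tcp_rot"]).as_matrix()
T=lambda uv,z: np.round((Rc.T@(wpts(c,[uv],z)[0]-o["position"]))*1000,2)
a=T((225.2,92.2),.008);b=T((285.2,92.2),.008);print(a,b,"ctr x",(a+b)[0]/2-84,"y",(a+b)[1]/2)
for y,l in((291,58),(421,46),(543,34)): print(T((200+280.5/5,80+y/5),o["position"][2]+.0068),l)
```

```text
[ 82.7  -31.18 153.87] [ 82.71  27.74 153.88] ctr x -1.2950000000000017 y -1.7200000000000006
[58.55 -1.08 -6.74] 58
[46.29 -1.07 -6.75] 46
[34.33 -1.06 -6.76] 34
```

>>> play_rows --moves '[-0.0015,-0.0006,0.03,0,0,0.1,1,-0.0015,-0.0006,0.06,0,0,0.1,1,-0.0015,-0.0006,0.085,0,0,0.1,1,-0.0015,-0.0006,0.095,0,0,0.1,1,-0.0015,-0.0006,0.095,0,0,0.1,1]'

```text
clock: 13.7
position: [0.5089, -0.1268, 0.0664]
tcp_rot: [-0.097, -3.138, -0.001]
wrist_force: [0.3, 0.1, -2.4]
finger_gap: 0.257
```

Run:
```python
from go import *
import pickle
robot.camera('top');robot.camera('top');robot.camera('top')
o=robot.get_obs();c=robot.camera('wrist');c['obs']=o;pickle.dump(c,open('w12.pkl','wb'))
show([.509,-.1255,.066],176.5)
x=c["img"][80:200,200:320];cv2.imwrite("pics/w12c.png",cv2.resize(x[...,::-1],None,fx=5,fy=5,interpolation=cv2.INTER_CUBIC)[:600])
```

```text
clk 13.9 pos [ 509.9 -126.7   67.8] ang 176.48 F [-0.6 -0.1 -2.3] gap 0.257
d [1.  1.2 1.8] r [-0.02  0.04 -0.02]
```

View pics/w12c.png

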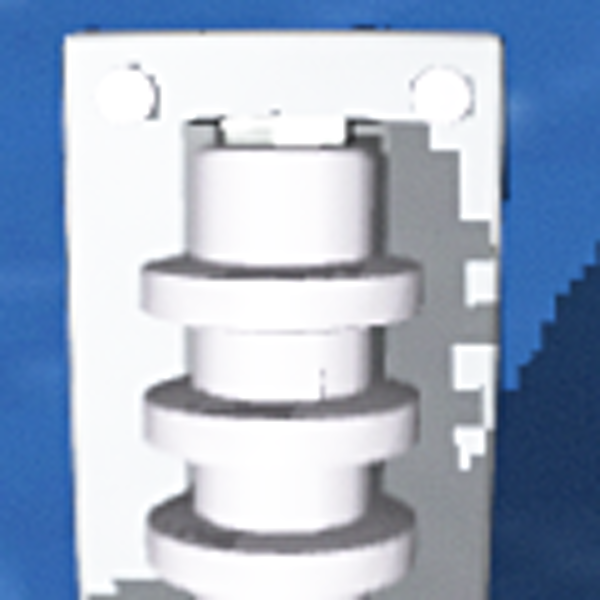

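Run:
```python
from go import *
import pickle
c=pickle.load(open('w12.pkl','rb'));o=c["obs"];print(o["position"])
Rc=R.from_rotvec(o["tcp_rot"]).as_matrix()
T=lambda uv,z: np.round((Rc.T@(wpts(c,[uv],z)[0]-o["position"]))*1000,2)
a=T((213,87),.008);b=T((300.6,87),.008);print(a,b,"ctr x",(a+b)[0]/2-84,"y",(a+b)[1]/2)
for y,l in((291,58),(421,46),(543,34)): print(T((200+280.5/5,80+y/5),o["position"][2]+.0068),l)
```

```text
[ 0.50988444 -0.12675681  0.06771768]
[ 84.77 -29.91  59.68] [84.85 28.89 59.67] ctr x 0.8100000000000023 y -0.5099999999999998
[58.56 -1.08 -6.83] 58
[46.3  -1.07 -6.82] 46
[34.35 -1.06 -6.82] 34
```

>>> play_rows --moves '[0.0003,0.0005,0.004,0,0,0,1,0.0003,0.0005,0.008,0,0,0,1,0.0003,0.0005,0.012,0,0,0,1,0.0003,0.0005,0.0165,0,0,0,1,0.0003,0.0005,0.0165,0,0,0,1]'

```text
clock: 14.52
position: [0.5094, -0.1261, 0.0508]
tcp_rot: [-0.096, -3.14, 0.0]
wrist_force: [-0.1, 0.3, -1.5]
finger_gap: 0.257
```

Run:
```python
from go import *
s=robot.camera('scene');cv2.imwrite("pics/s12.png",cv2.resize(s["img"][205:265,232:317][...,::-1],None,fx=9,fy=9,interpolation=cv2.INTER_CUBIC))
show([.5096,-.1262,.0478],176.5)
```

```text
clk 14.57 pos [ 509.5 -126.1   51. ] ang 176.49 F [-0.2 -0.4 -2.4] gap 0.259
d [-0.1 -0.1  3.2] r [-0.01  0.01 -0.01]
```

View pics/s12.png

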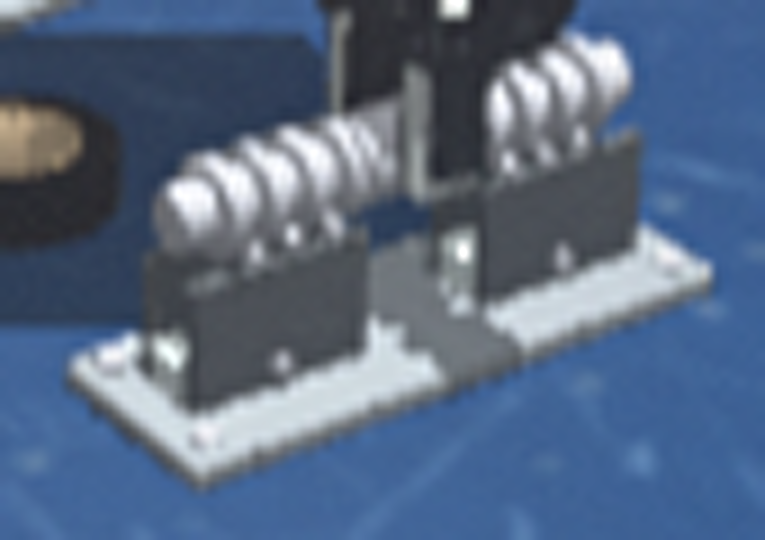

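Axis at about 57.8 mm, below tooth contact height (59.6), and no contact force, so the ridges are meshing. I'm lowering it the rest of the way.

>>> play_rows --moves '[0,0,0.001,0,0,0,1,0,0,0.002,0,0,0,1,0,0,0.003,0,0,0,1,0,0,0.0032,0,0,0,1,0,0,0.0032,0,0,0,1]'

```text
clock: 15.2
position: [0.5096, -0.1262, 0.0479]
tcp_rot: [0.096, 3.14, -0.0]
wrist_force: [-0.4, -1.1, -1.5]
finger_gap: 0.256
```

Run:
```python
from go import *
show([.5096,-.1262,.0478],176.5)
```

```text
clk 15.2 pos [ 509.6 -126.2   47.9] ang 176.49 F [-0.4 -1.1 -1.5] gap 0.256
d [-0.   0.   0.1] r [-0.01  0.02 -0.01]
```

>>> play_rows --moves '[0,0,0,0,0,0,0.3,0,0,0,0,0,0,0.2,0,0,0,0,0,0,0,0,0,0,0,0,0,-0.1,0,0,0,0,0,0,-0.1]'

```text
clock: 15.82
position: [0.5095, -0.1262, 0.0479]
tcp_rot: [0.096, 3.14, -0.0]
wrist_force: [0.7, 0.0, 0.5]
finger_gap: 0.554
```

>>> play_rows --moves '[0,0,-0.01,0,0,0,-0.1,0,0,-0.04,0,0,0,-0.1,0,0,-0.08,0,0,0,-0.2,0,0,-0.12,0,0,0,-0.5,0,0,-0.15,0,0,0,-1]'

```text
clock: 16.45
position: [0.5098, -0.1262, 0.2004]
tcp_rot: [0.096, 3.138, -0.001]
wrist_force: [1.3, -0.4, -0.0]
finger_gap: 0.935
```

>>> play_rows --moves '[0.0,0.03,0,0,0,0,-1,0,0.07,0,0,0,0,-1,0,0.1,0,0,0,0,-1,0,0.12,0,0,0,0,-1,0,0.12,0,0,0,0,-1]'

```text
clock: 17.08
position: [0.5171, -0.0054, 0.2009]
tcp_rot: [0.093, 3.138, -0.001]
wrist_force: [-0.2, -0.2, -0.4]
finger_gap: 0.999
```

Run:
```python
from go import *
import pickle
robot.camera('top');robot.camera('top')
s=robot.camera('scene');cv2.imwrite("pics/s13.png",cv2.resize(s["img"][165:265,175:320][...,::-1],None,fx=5.5,fy=5.5,interpolation=cv2.INTER_CUBIC));pickle.dump(s,open('s13.pkl','wb'))
o=robot.get_obs();c=robot.camera('wrist');c['obs']=o;pickle.dump(c,open('w13.pkl','wb'));save(c,'pics/w13.png')
show([.5096,-.1262,.0478],176.5)
```

```text
clk 17.27 pos [517.1  -7.1 200.6] ang 176.45 F [ 0.5 -0.1  0.4] gap 0.997
d [   0.5 -119.2  152.8] r [-0.04  0.13 -0.05]
```

View pics/s13.png

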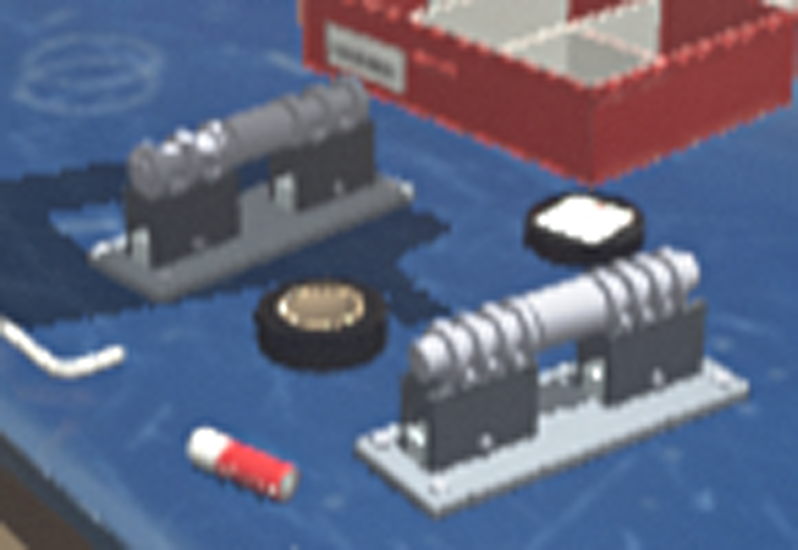

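View pics/w13.png

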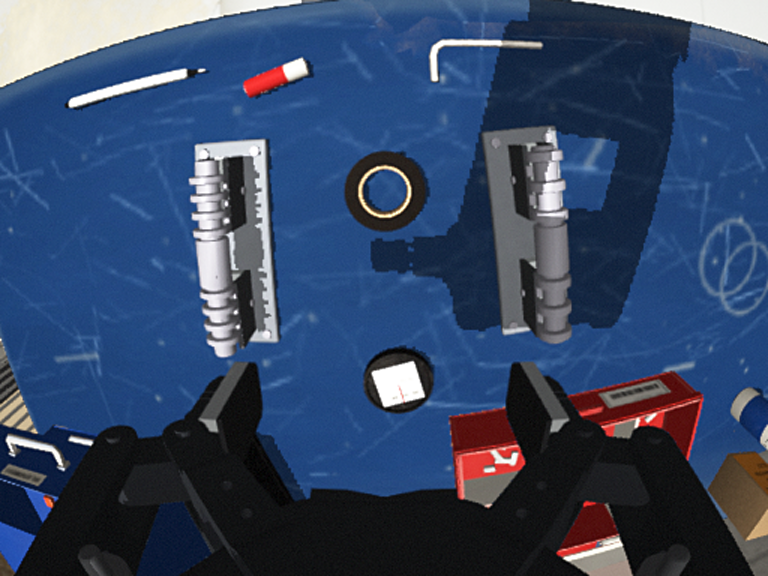

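Run:
```python
from go import *
import pickle
s=pickle.load(open('s13.pkl','rb'));c=pickle.load(open('w13.pkl','rb'))
def tri(uv,w):
    o1,d1=ray(s,175+uv[0]/5.5,165+uv[1]/5.5); a=wpts(c,[(w[0]/1.5,w[1]/1.5)],.05)[0];b=wpts(c,[(w[0]/1.5,w[1]/1.5)],.0)[0]
    d2=b-a;A=np.c_[d1,-d2];t=np.linalg.lstsq(A,a-o1,rcond=None)[0];p,q=o1+d1*t[0],a+d2*t[1];return np.round((p+q)/2*1000,1),round(np.linalg.norm(p-q)*1000,1)
print("fine",tri((427,357),(207,160)),tri((685,272),(222,351)))
print("coarse",tri((143,170),(541,147)),tri((352,95),(553,340)))
```

```text
fine (array([ 439.1, -123.3,   54.6]), np.float64(3.3)) (array([ 576.4, -133.2,   54.5]), np.float64(3.1))
coarse (array([443.7, 100.2,  55.4]), np.float64(0.6)) (array([581.8, 116.1,  54.3]), np.float64(5.0))
```

```bash
python3 -c "
from h import *
print(robot.finish_job())"
```

```text
the job is handed in; nothing more can be done
None
```

Both studs are in the gauges that match their pitch, the coarse one on the left and the fine one on the right. I handed the job in at about 17 s of the 69 s allowed; it gave no verdict.

- **Seating:** Each stud went down to seat height with no upward push on the wrist, so the ridges are between the teeth and not riding on them. After release, a two-view check put the stud ends at 54.5–54.6 mm (fine) and 54.3–55.4 mm (coarse), against the 54.6 mm seat. The last pictures show both lying level and along their gauges.
- **Bystanders:** The tape roll and hygrometer look untouched in the last pictures. I did not measure their positions.
- **Checks that disagreed:**
  - The top and wrist cameras differed by up to about 5 mm on the coarse stud and 2 mm on its gauge. I used wrist-camera differences between stud and gauge for placing.
  - The rays in the final two-view check missed each other by 0.6 to 5 mm, so it is good to only a few millimetres and can't by itself confirm the 2 mm height limit. The low force during lowering is the stronger evidence.

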